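Open the push-and-turn safety cap of the solvent bottle

TASK

Open the solvent bottle clamped in the steel ring: take its safety cap by the grip bar, press it down gently against its spring (never push, pull or twist it against the neck with more than 50 N, or the plastic cracks) and, keeping it pressed, twist it anticlockwise seen from above by about 65 degrees until it is free. Then lift the cap straight up about 8 cm and finish while holding it there, still and upright over the open neck; do not put it down or let go. Leave the other bottle and the parts and tools on the bench where they are.

Things in the scene. Friction and masses are not known exactly. Their poses are not given: they have to be found in the camera images.
- solvent_bottle: White round bottle, 86 mm in diameter, fixed to the bench in a steel clamp ring (112 mm wide, 22 mm high); it cannot move. Straight to 92 mm, it narrows to the neck, which ends 146 mm above the bench. Origin: centre of the underside, on the bench; z up. The closed cap's bar lies along the bottle's x axis, within 3 degrees.
- neck_top (a point): Centre of the neck's upper end, 146 mm above the bench. Below it the neck has two outside catches along the bottle's +x and -x, which hold the cap's two inner lugs in pockets. Not pressed, the cap turns only a few degrees and does not lift. Pressed 4 mm or more (6 to 7 is good, it bottoms at 9 mm) it turns anticlockwise from above (positive about z); clockwise is blocked.
- safety_cap: Grey loose cap on that bottle, about 45 g: round ribbed skirt, 54 mm in diameter, 25.5 mm high, with a flat deck and a grip bar on it, 51.5 mm high in all. Origin: centre of the skirt's lower rim, 134.5 mm above the bench when closed; z up, x along the bar. Turned 55 to 120 degrees from closed it is clear of the catches and lifts straight off. Sideways play 2 to 3 mm.
- cap_bar (a point): Centre of the cap's grip bar, an upright straight bar 44 mm long (cap x), 18 mm wide (cap y) and 26 mm high, 38.5 mm above the cap's origin. Closed, the deck from which the bar rises is 160 mm above the bench and the bar's top 186 mm. Fingertips on the deck beside the bar may push the cap down.
- spring_pad (a joint): Travel in m of the spring-loaded sealing pad in the bottle's mouth, which the cap pushes down: 0 with the cap closed and not pressed (and with the cap off), 0.009 fully down. The spring needs about 5.4 N to start, 11 N at 6 mm and 13.5 N at 9 mm, where it meets a hard stop. It pushes the cap back up when let go.
- plain_bottle: Another white bottle, to be left where it is: loose, narrower (62 mm in diameter), 165 mm high with a plain round screw cap without a bar, no clamp ring. Origin: centre of the underside; z up.
- putty_tin: Flat round tin, 62 mm in diameter, 23 mm high, a bystander. Origin: centre of the underside.
- tape_measure: Tape measure 33x79x65 mm, a bystander. Origin: centre of the underside.
- bracket_3: White angle bracket 57x48x35 mm, a bystander. Origin: centre of the underside.
- chain_drive_2: Cream round part 58x48x15 mm, a bystander. Origin: centre of the underside.
- end_cap_2: White flanged tube end cap 45x45x26 mm, a bystander. Origin: centre of the underside.
Mind the look-alikes: they are no part of the job. What is shaped like the solvent_bottle but pink is not meant.

How it is judged:
By the outcome, as a careful person would: the job done as asked, in the order asked, and still so for the second after the job is handed in, while the arm keeps its last pose, push and grip.
It also fails if it takes over 38 s, if anything falls off the work surface, if the arm or the gripper's body presses on something with over 40 N, if the wrist force passes 120 N, or if a joint passes its speed limit or range.

ROBOT

A 7-joint arm with a two-finger parallel gripper is mounted at the origin on a cart in front of the work surface, level with it; the furniture and walls round the work are solid. World frame = base frame: x ahead of the robot, y to its left, z up, the work surface at z = 0. Lengths are in m, angles in rad, forces in N, time in s.
With the tool pointing down it reaches from about 0.425 to 0.925 m from the base axis. Payload 6.8 kg.
Tool frame: the origin (TCP) lies on the mounting face of the last link; the fingertips stand 173 mm ahead of it and the grasp point (between the pads) lies 155 mm ahead of it; z points along the fingers, y is the line along which they close (so a half turn about z gives the same grasp; the last joint's range is limited). The gripper opens to 85 mm and grips with 20 to 120 N. Pads are 22 mm wide; open, the fingers measure 114 mm over their backs; the gripper's body (76 mm by 85 mm) begins 54 mm behind the grasp point. The pads swing forward as they close: fully open they stand 13 mm farther back than shut.
Start: joints at [-1.436, 0.477, 0.022, 1.555, -0.011, 1.109, -0.083], TCP at [0.162, 0.655, 0.405] pointing down, gripper open.
Joint ranges: [-2.96, 2.96], [-0.34, 2.1], [-1.41, 1.46], [0.24, 2.44], [-1.37, 4.51], [0.17, 1.92], [-2.96, 2.96]. Speed limits (rad/s): [2.39, 2.39, 3.14, 3.14, 3.14, 3.14, 3.14].

INTERFACE

Orientations are given as a rotation vector (axis times angle).
In Python, from bench import r gives the robot as it stands.
- The arm moves only by the tool carry_out, never from a script. Its argument "moves" is a list of rows, each a list of 5 numbers: the shift along the tool's x, y, z in m, then the turn about the tool's z in rad, then the finger opening in m, from 0 to 0.0854. In form: [[dx, dy, dz, roll, claw], ...]. A call has exactly 8 rows; each row is the pose to reach, as a shift and turn from the pose commanded when the call began, along the tool's axes at that moment; what a row does not reach only later rows make up. A row lasts 1/10 s, in which the tool goes at most 50 mm and 8.59 degrees, less where a joint would pass 70% of its speed; a pose out of reach is approached as far as the arm can. A call with a gripper value outside its range is refused whole. The fingers move at their own pace and stop on an object; "force" is the grip in N (left out, the last holds). Time passes only in rows, so rows that repeat a pose let the fingers close, or fill a call up. It gives the time, the measured TCP pose, the force, the opening and the grip force at its end, in the units of the state.
- r.get_obs(): the state, without advancing time (a new reading comes with each control period).
- r.grab_frame(name): name is "scene" or "top" or "wrist"; returns the picture (420x560x3 uint8, red, green, blue); there is no depth.
- r.calibration(name): a dict with "fx", "fy", "cx", "cy" (pixels), "rvec" (rotation vector, rad) and "tvec" (3), from world to camera coordinates, as OpenCV has them. Camera axes: x right, y down, z forward; pixel columns grow to the right and rows downward; lengths in m; the calibration is good to about 2 mm. A picture is of the moment at which its call begins: read the wrist's pose just before it. calibration takes no time and is no camera call; for the wrist camera it gives the pose at the moment of the call.
- r.hand_in(): hands the job in; it is judged then, once.
The state is a dict: "clock": time; "joints": joint angles; "qvel": joint speeds; "tau": joint torques, N m; "tcp_pos": TCP position; "orientation": TCP orientation; "contact_force": force on the tool from outside, world axes, zero at the start; "moment": the same for the moment, N m; "grip_width": finger opening in m; "gripper_force": force on a finger pad.
Only numpy, scipy, OpenCV 4.12 (cv2) and the standard library are available. Lean on these libraries where they do the work, as an engineer would, in place of code of your own. Each camera call takes 0.05 s, during which the arm holds its last target. There are 200 camera calls.

## Working session

There is one attempt and no reset: what is moved stays moved. The work goes in short steps, Python scripts to look and compute and a tool call to move; the robot and the scene stay as the last step left them, time stands still between calls to the robot, and variables do not carry over. Pictures are saved under pics/ and viewed, at most 10 in all, crops included, and the job is handed in when it is done.

Besides the shell and the picture viewer there is one more tool, called after ">>>" by a JSON object that holds its "name" and its "arguments". carry_out: Moves the arm, as the interface text tells. Its arguments: {"type":"object","properties":{"moves":{"type":"array","items":{"type":"array","items":{"type":"number"}}},"force":{"type":"number"}},"required":["moves"]}

```bash
mkdir -p pics; python3 - <<'E'
from bench import r
import cv2,numpy as np
o=r.get_obs();print({k:np.round(v,4) for k,v in o.items() if k in('clock','tcp_pos','orientation','grip_width','contact_force')})
a=r.grab_frame("scene");b=r.grab_frame("top")
cv2.imwrite('pics/s0.png',a[:,:,::-1]);cv2.imwrite('pics/t0.png',b[:,:,::-1])
for n in("scene","top","wrist"):
  c=r.calibration(n);print(n,c)
E
```

```text
{'clock': np.float64(0.0), 'tcp_pos': array([0.1622, 0.6549, 0.4037]), 'orientation': array([-3.8050e-01, -3.1184e+00,  2.9000e-03]), 'contact_force': array([-0.0813,  0.4188, -0.2812]), 'grip_width': np.float64(0.0853)}
scene {'fx': 465.1729172126645, 'fy': 465.1729172126645, 'cx': 276.3597406115922, 'cy': 208.42923572427205, 'rvec': array([ 1.98945225, -0.84712013,  0.46193391]), 'tvec': array([-0.38889625,  0.26268162,  1.31586181])}
top {'fx': 383.60937824413014, 'fy': 383.60937824413014, 'cx': 280.1880523050383, 'cy': 204.43298653489987, 'rvec': array([ 2.14460113, -2.20389635,  0.08538765]), 'tvec': array([-0.05752135,  0.48930439,  1.24079428])}
wrist {'fx': 323.0334996050126, 'fy': 323.0334996050126, 'cx': 273.1596110738426, 'cy': 206.9294897858352, 'rvec': array([-2.29397534, -1.79471756, -0.24609852]), 'tvec': array([-0.67314001, -0.03596757,  0.38096319])}
```

View pics/s0.png

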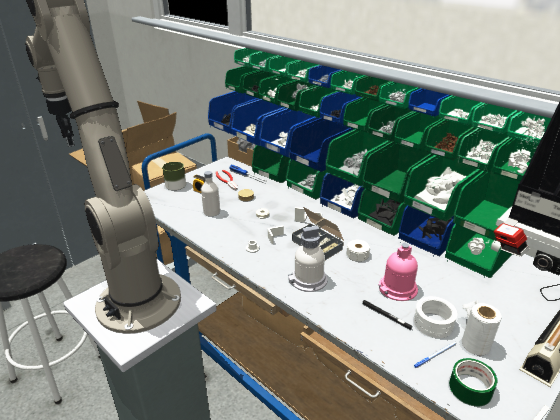

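View pics/t0.png

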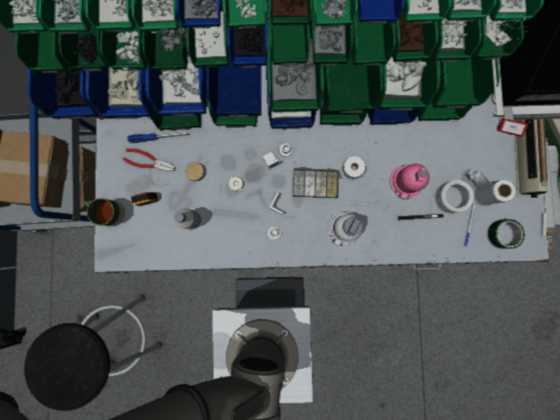

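Candidates: the white bottle in a ring with a grey barred cap (scene 309,262; top 347,227), the pink look-alike (scene 401,272; top 410,180), and the plain bottle with no ring (scene 210,195; top 186,217). The first one fits the description. I'll confirm it in an enlarged crop.

```bash
python3 - <<'E'
import cv2,numpy as np
a=cv2.imread('pics/s0.png')[215:300,270:350];b=cv2.imread('pics/t0.png')[195:255,310:390]
A=cv2.resize(a,(400,425),interpolation=cv2.INTER_CUBIC);B=cv2.resize(b,(400,300),interpolation=cv2.INTER_CUBIC)
B=cv2.copyMakeBorder(B,0,125,0,0,cv2.BORDER_CONSTANT)
cv2.imwrite('pics/c0.png',np.hstack([A,B]))
E
```

```text
(no output)
```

View pics/c0.png

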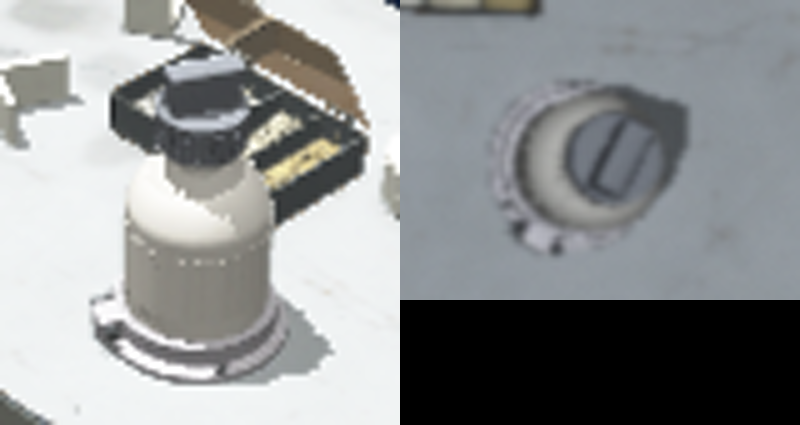

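The crop confirms it: white bottle in the ring, with a grey cap and bar. The bar's top centre is at about top (356.5,227) and scene (311,229). In the top image the bar runs along about (31,-67).

```bash
cat > h.py <<'E'
from bench import r
import cv2,numpy as np
from scipy.spatial.transform import Rotation as R
def ray(n,uv,z,c=None):
    c=c or r.calibration(n);M=R.from_rotvec(c['rvec']).as_matrix();C=-M.T@c['tvec']
    d=M.T@np.array([(uv[0]-c['cx'])/c['fx'],(uv[1]-c['cy'])/c['fy'],1]);return C+d*(z-C[2])/d[2]
def proj(n,P,c=None):
    c=c or r.calibration(n);K=np.array([[c['fx'],0,c['cx']],[0,c['fy'],c['cy']],[0,0,1.]])
    return cv2.projectPoints(np.atleast_2d(P).astype(float),c['rvec'],c['tvec'],K,None)[0][:,0]
def move(target,yaw=None):
    o=r.get_obs();T=R.from_rotvec(o['orientation']).as_matrix()
    print('dtool',np.round(T.T@(np.array(target)-o['tcp_pos']),4),'tool y az',np.degrees(np.arctan2(T[1,1],T[0,1])),'x az',np.degrees(np.arctan2(T[1,0],T[0,0])),'tilt',np.round(T[:,2],4))
E
python3 - <<'E'
from h import *
print(ray('top',(356.5,227),.186),ray('scene',(311,229),.186))
a=ray('top',(353.3,233),.186);b=ray('top',(359.5,219.6),.186);d=b-a;print('baraz',np.degrees(np.arctan2(d[1],d[0])))
P=ray('top',(356.5,227),.186);move([P[0],P[1],.40])
c=r.calibration('wrist');M=R.from_rotvec(c['rvec']).as_matrix();o=r.get_obs();T=R.from_rotvec(o['orientation']).as_matrix()
print('cam in tool',T.T@(-M.T@c['tvec']-o['tcp_pos']));print(T.T@M.T)
E
```

```text
[ 0.40317536 -0.28647761  0.186     ] [ 0.39930564 -0.28999749  0.186     ]
baraz -27.15944414710992
dtool [-0.4602 -0.8559  0.0053] tool y az 76.09154266128378 x az 166.09155385369596 tilt [-3.0e-04 -1.6e-03 -1.0e+00]
cam in tool [ 0.06873546 -0.00057143  0.02918105]
[[-6.19615961e-04 -9.62229818e-01 -2.72237753e-01]
 [ 9.99999371e-01 -3.41598668e-04 -1.06862161e-03]
 [ 9.35263526e-04 -2.72238244e-01  9.62229424e-01]]
```

```bash
python3 - <<'E'
from h import *
o=r.get_obs();p0=o['tcp_pos']
az=np.radians(np.linspace(76.09,-35.6,33));s=np.linspace(0,1,33)
rad=np.interp(s,[0,.5,1],[.6747,.56,.492]);yaw=np.radians(76.09-193.1*s)   # tool y az
P=np.c_[rad*np.cos(az),rad*np.sin(az)]
for c in range(4):
  y=yaw[8*c];X=np.array([-np.sin(y),np.cos(y)]);X=np.array([np.cos(y+np.pi/2),np.sin(y+np.pi/2)]);Y=np.array([np.cos(y),np.sin(y)])
  print(c,[[round((P[i]-P[8*c])@X,3),round((P[i]-P[8*c])@Y,3),0,round(y-yaw[i],3),.085] for i in range(8*c+1,8*c+9)])
E
```

```text
0 [[np.float64(-0.041), np.float64(-0.008), 0, np.float64(0.105), 0.085], [np.float64(-0.08), np.float64(-0.019), 0, np.float64(0.211), 0.085], [np.float64(-0.119), np.float64(-0.032), 0, np.float64(0.316), 0.085], [np.float64(-0.156), np.float64(-0.048), 0, np.float64(0.421), 0.085], [np.float64(-0.192), np.float64(-0.065), 0, np.float64(0.527), 0.085], [np.float64(-0.226), np.float64(-0.085), 0, np.float64(0.632), 0.085], [np.float64(-0.258), np.float64(-0.106), 0, np.float64(0.737), 0.085], [np.float64(-0.289), np.float64(-0.129), 0, np.float64(0.843), 0.085]]
1 [[np.float64(-0.038), np.float64(0.005), 0, np.float64(0.105), 0.085], [np.float64(-0.075), np.float64(0.008), 0, np.float64(0.211), 0.085], [np.float64(-0.112), np.float64(0.008), 0, np.float64(0.316), 0.085], [np.float64(-0.149), np.float64(0.006), 0, np.float64(0.421), 0.085], [np.float64(-0.185), np.float64(0.002), 0, np.float64(0.527), 0.085], [np.float64(-0.221), np.float64(-0.005), 0, np.float64(0.632), 0.085], [np.float64(-0.255), np.float64(-0.013), 0, np.float64(0.737), 0.085], [np.float64(-0.288), np.float64(-0.
[... 457 characters left out ...]
np.float64(-0.217), np.float64(0.084), 0, np.float64(0.737), 0.085], [np.float64(-0.249), np.float64(0.088), 0, np.float64(0.843), 0.085]]
3 [[np.float64(-0.02), np.float64(0.025), 0, np.float64(0.105), 0.085], [np.float64(-0.041), np.float64(0.049), 0, np.float64(0.211), 0.085], [np.float64(-0.064), np.float64(0.071), 0, np.float64(0.316), 0.085], [np.float64(-0.087), np.float64(0.092), 0, np.float64(0.421), 0.085], [np.float64(-0.112), np.float64(0.111), 0, np.float64(0.527), 0.085], [np.float64(-0.138), np.float64(0.128), 0, np.float64(0.632), 0.085], [np.float64(-0.164), np.float64(0.144), 0, np.float64(0.737), 0.085], [np.float64(-0.191), np.float64(0.157), 0, np.float64(0.843), 0.085]]
```

>>> {"name": "carry_out", "arguments": {"moves": [[-0.041,-0.008,0,0.105,0.085],[-0.08,-0.019,0,0.21,0.085],[-0.119,-0.032,0,0.315,0.085],[-0.156,-0.048,0,0.42,0.085],[-0.192,-0.065,0,0.525,0.085],[-0.226,-0.085,0,0.63,0.085],[-0.258,-0.106,0,0.737,0.085],[-0.289,-0.129,0,0.843,0.085]]}}

```text
clock: 0.9
tcp_pos: [0.4128, 0.4592, 0.4043]
orientation: [-1.629, -2.686, 0.001]
contact_force: [0.6, 1.1, 0.4]
grip_width: 0.0851
gripper_force: 0.0
```

>>> {"name": "carry_out", "arguments": {"moves": [[-0.038,0.005,0,0.105,0.085],[-0.075,0.008,0,0.21,0.085],[-0.112,0.008,0,0.315,0.085],[-0.149,0.006,0,0.42,0.085],[-0.185,0.002,0,0.525,0.085],[-0.221,-0.005,0,0.63,0.085],[-0.255,-0.013,0,0.737,0.085],[-0.288,-0.024,0,0.843,0.085]]}}

```text
clock: 1.7
tcp_pos: [0.5251, 0.193, 0.4045]
orientation: [2.586, 1.784, -0.001]
contact_force: [0.7, -0.8, 0.0]
grip_width: 0.0848
gripper_force: 0.0
```

>>> {"name": "carry_out", "arguments": {"moves": [[-0.029,0.018,0,0.105,0.085],[-0.059,0.034,0,0.21,0.085],[-0.09,0.048,0,0.315,0.085],[-0.121,0.06,0,0.42,0.085],[-0.153,0.07,0,0.525,0.085],[-0.184,0.078,0,0.63,0.085],[-0.217,0.084,0,0.737,0.085],[-0.249,0.088,0,0.843,0.085]]}}

```text
clock: 2.5
tcp_pos: [0.5195, -0.0708, 0.4045]
orientation: [3.089, 0.571, -0.0]
contact_force: [1.0, 0.0, 0.4]
grip_width: 0.0854
gripper_force: 0.0
```

>>> {"name": "carry_out", "arguments": {"moves": [[-0.02,0.025,0,0.105,0.085],[-0.041,0.049,0,0.21,0.085],[-0.064,0.071,0,0.315,0.085],[-0.087,0.092,0,0.42,0.085],[-0.112,0.111,0,0.525,0.085],[-0.138,0.128,0,0.63,0.085],[-0.164,0.144,0,0.737,0.085],[-0.191,0.157,0,0.843,0.085]]}}

```text
clock: 3.3
tcp_pos: [0.3978, -0.2858, 0.4046]
orientation: [3.052, -0.743, -0.0]
contact_force: [-0.2, 0.2, -0.5]
grip_width: 0.085
gripper_force: 0.0
```

```bash
python3 - <<'E'
from h import *
import time
r.grab_frame('wrist');r.grab_frame('wrist');o=r.get_obs();c=r.calibration('wrist');w=r.grab_frame('wrist')
cv2.imwrite('pics/w0.png',w[:,:,::-1])
import pickle;pickle.dump((c,o),open('w0.pkl','wb'))
print(o['clock'],o['tcp_pos'],o['joints'],o['contact_force'],o['qvel']);move([.4,-.287,.4])
print(proj('wrist',[.4,-.287,.186],c))
E
```

```text
3.4 [ 0.39534954 -0.28774407  0.40467777] [-0.41958227  0.28905543  1.11697495  2.03650768 -0.30878779  0.99816249
 -1.20141967] [-1.88503096 -0.01659087 -0.3358569 ] [-0.03180973  0.00737733 -0.07008115 -0.01868373 -0.02303335  0.00250203
  0.03109093]
dtool [ 0.003  -0.0006  0.0046] tool y az -117.33781539604742 x az -27.337813058654234 tilt [-3.e-04  3.e-04 -1.e+00]
[[267.41664563 225.48303325]]
```

View pics/w0.png

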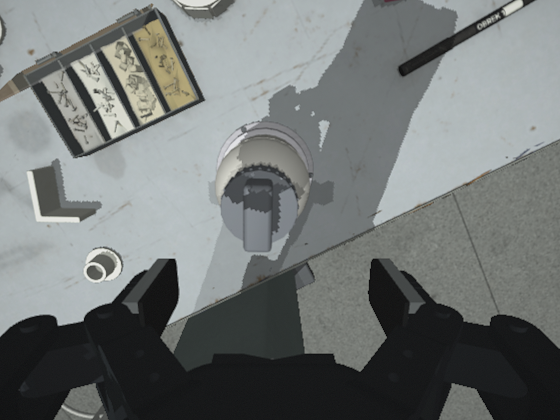

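The wrist view shows the cap ahead of the fingers with its bar at about (258,218), near-vertical in the image. I'll enlarge it to measure the bar.

```bash
python3 - <<'E'
import cv2
a=cv2.imread('pics/w0.png')[155:265,205:315]
g=cv2.cvtColor(a,6).astype(float);g=((g-40)*2).clip(0,255).astype('uint8')
cv2.imwrite('pics/c1.png',cv2.resize(a,(600,600),interpolation=cv2.INTER_CUBIC))
E
```

```text
(no output)
```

View pics/c1.png

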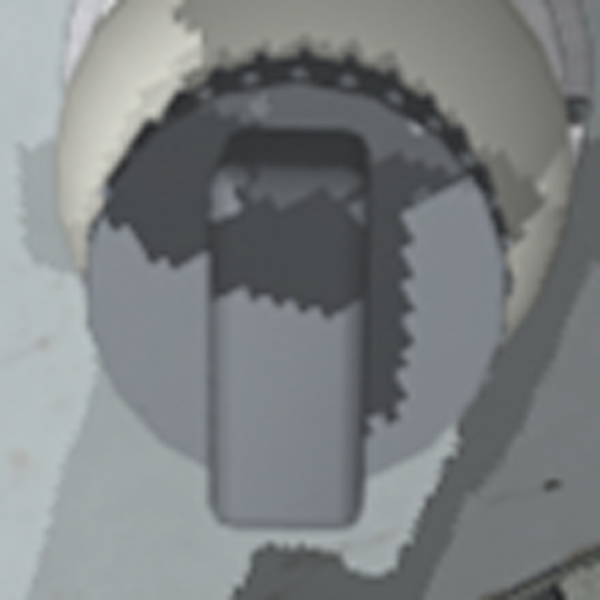

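```bash
python3 - <<'E'
from h import *
import pickle
c,o=pickle.load(open('w0.pkl','rb'))
f=lambda x,y,z:ray('wrist',(205+x/5.4545,155+y/5.4545),z,c)
q=[f(x,y,.186) for x,y in((213,166),(366,166),(210,527),(363,527))]
for p in q:print(np.round(p,4))
print('ctr',np.mean(q,0),'len',np.linalg.norm(q[0]-q[2]),'wid',np.linalg.norm(q[0]-q[1]))
d=(q[0]+q[1]-q[2]-q[3]);print('az',np.degrees(np.arctan2(d[1],d[0])))
print('deck',f(295,282,.16), 'dia',np.linalg.norm(f(87,282,.16)-f(503,282,.16)))
C=np.mean(q,0);move([C[0],C[1],.36])
for yw in (0,20,40,65):
  pass
E
```

```text
[ 0.4289 -0.2865  0.186 ]
[ 0.4211 -0.3013  0.186 ]
[ 0.3916 -0.2654  0.186 ]
[ 0.3833 -0.2811  0.186 ]
ctr [ 0.40620152 -0.28357548  0.186     ] len 0.042864726836043233 wid 0.016780928135964962
az -28.866538841377476
deck [ 0.40705372 -0.28374979  0.16      ] dia 0.05285873817980178
dtool [ 0.0069 -0.0065  0.0446] tool y az -117.33781539604742 x az -27.337813058654234 tilt [-3.e-04  3.e-04 -1.e+00]
```

>>> {"name": "carry_out", "arguments": {"moves": [[0.003,-0.003,0.01,0.012,0.06],[0.007,-0.006,0.02,0.025,0.06],[0.007,-0.006,0.03,0.025,0.06],[0.007,-0.006,0.03,0.025,0.06],[0.007,-0.006,0.03,0.025,0.06],[0.007,-0.006,0.03,0.025,0.06],[0.007,-0.006,0.03,0.025,0.06],[0.007,-0.006,0.03,0.025,0.06]], "force": 20}}

```text
clock: 4.25
tcp_pos: [0.4076, -0.2829, 0.375]
orientation: [-3.044, 0.775, -0.001]
contact_force: [0.6, 0.3, -1.0]
grip_width: 0.0601
gripper_force: 0.0
```

```bash
python3 - <<'E'
from h import *
import pickle
o=r.get_obs();c=r.calibration('wrist');w=r.grab_frame('wrist')
pickle.dump((c,o),open('w1.pkl','wb'))
print(o['clock'],o['tcp_pos'],o['joints'],o['contact_force'],o['qvel']);move([.405,-.284,.336])
p=proj('wrist',[.405,-.284,.186],c)[0];print(p)
a=w[150:290,190:350,::-1];cv2.imwrite('pics/w1.png',cv2.resize(a,(640,560),interpolation=cv2.INTER_CUBIC))
E
```

```text
4.25 [ 0.40761807 -0.28287243  0.37498856] [-0.3713854   0.35366124  1.0617525   2.05303175 -0.38263638  0.94598358
 -1.17525027] [ 0.5760626   0.33838337 -1.01217106] [-0.00067527  0.00168374 -0.00273888  0.0003264   0.00045845  0.00163323
 -0.00141041]
dtool [-0.0017  0.0023  0.0389] tool y az -118.54789855616376 x az -28.54790726648008 tilt [ 6.e-04  1.e-04 -1.e+00]
[276.37250402 253.85191594]
```

View pics/w1.png

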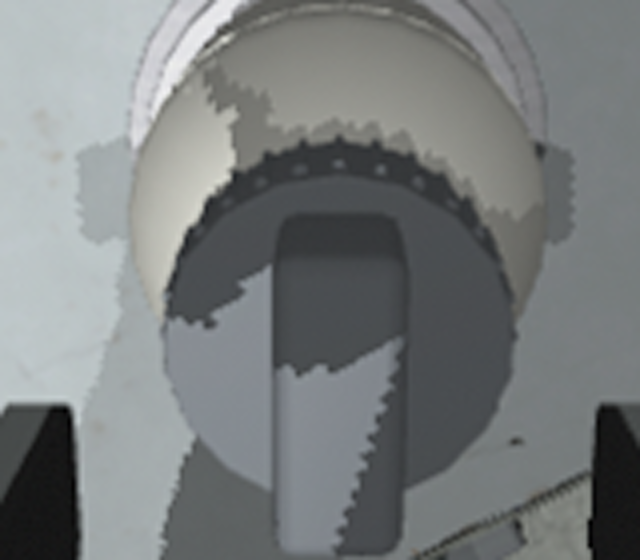

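The cap is in close view and the bar (centre near 275,251) lies midway between the fingers.

```bash
python3 - <<'E'
from h import *
import pickle
c,o=pickle.load(open('w1.pkl','rb'))
f=lambda x,y,z:ray('wrist',(190+x/4,150+y/4),z,c)
q=[f(x,y,.186) for x,y in((274,255),(408,255),(272,553),(405,553))]
C=np.mean(q,0);print(C,np.linalg.norm(q[0]-q[2]),np.linalg.norm(q[0]-q[1]));d=(q[0]+q[1]-q[2]-q[3]);print('az',np.degrees(np.arctan2(d[1],d[0])))
print('deck',f(340,330,.16),np.linalg.norm(f(165,330,.16)-f(515,330,.16)))
move([C[0],C[1],.337])
E
```

```text
[ 0.40618118 -0.28375963  0.186     ] 0.04311955907358794 0.017328410240330872
az -28.940126593829206
deck [ 0.4075142  -0.28470939  0.16      ] 0.05350641045346246
dtool [-0.0008  0.0015  0.0379] tool y az -118.54789855616376 x az -28.54790726648008 tilt [ 6.e-04  1.e-04 -1.e+00]
```

>>> {"name": "carry_out", "arguments": {"moves": [[0,0.001,0.015,0.005,0.06],[0,0.001,0.03,0.005,0.06],[0,0.001,0.037,0.005,0.06],[0,0.001,0.037,0.005,0.04],[0,0.001,0.037,0.005,0.02],[0,0.001,0.037,0.005,0.01],[0,0.001,0.037,0.005,0.01],[0,0.001,0.037,0.005,0.01]], "force": 20}}

```text
clock: 5.1
tcp_pos: [0.4072, -0.2837, 0.338]
orientation: [3.043, -0.782, 0.001]
contact_force: [0.1, -0.4, 0.7]
grip_width: 0.0174
gripper_force: 26.6
```

>>> {"name": "carry_out", "arguments": {"moves": [[0,0,0,0,0.01],[0,0,0,0,0.01],[0,0,0,0,0.01],[0,0,0,0,0.01],[0,0,0,0,0.01],[0,0,0,0,0.01],[0,0,0,0,0.01],[0,0,0,0,0.01]], "force": 20}}

```text
clock: 5.9
tcp_pos: [0.4073, -0.2838, 0.3378]
orientation: [3.042, -0.782, 0.001]
contact_force: [0.5, -0.9, 5.4]
grip_width: 0.0177
gripper_force: 27.1
```

```bash
python3 - <<'E'
from h import *
o=r.get_obs();w=r.grab_frame('wrist')
print(o['clock'],o['tcp_pos'],o['joints'],o['contact_force'],o['moment'],o['grip_width'],o['gripper_force']);move([.405,-.284,.336])
a=w[120:400,100:460,::-1];cv2.imwrite('pics/w2.png',cv2.resize(a,(720,560)))
E
```

```text
5.9 [ 0.40728282 -0.28375594  0.33779773] [-0.30596163  0.41185497  0.99886789  2.08687049 -0.45404104  0.87494224
 -1.11851342] [ 0.49746476 -0.85706095  5.39796407] [-0.05457545 -0.07283206  0.02737172] 0.017729018193014118 27.124763131141663
dtool [-0.0019  0.0013  0.0018] tool y az -118.83464263604297 x az -28.834640515579697 tilt [ 5.e-04 -3.e-04 -1.e+00]
```

View pics/w2.png

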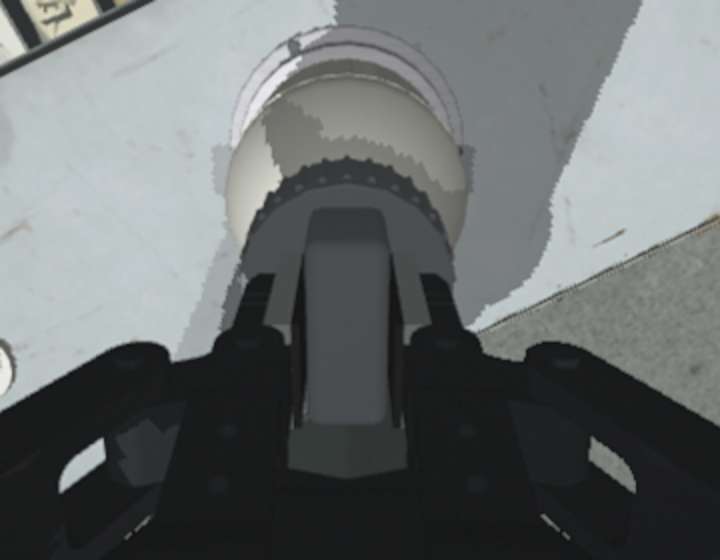

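The bar is well gripped, with small side forces. Next I'll firm the grip and press about 6.5 mm.

>>> {"name": "carry_out", "arguments": {"moves": [[0,0,0,0,0.005],[0,0,0,0,0.005],[0,0,0.0015,0,0.005],[0,0,0.003,0,0.005],[0,0,0.0045,0,0.005],[0,0,0.006,0,0.005],[0,0,0.0065,0,0.005],[0,0,0.0065,0,0.005]], "force": 60}}

```text
clock: 6.75
tcp_pos: [0.4073, -0.2839, 0.3316]
orientation: [-3.042, 0.782, -0.001]
contact_force: [-1.4, 0.7, 10.2]
grip_width: 0.0168
gripper_force: 64.7
```

```bash
python3 - <<'E'
from h import *
o=r.get_obs()
print(o['clock'],o['tcp_pos'],o['joints'],o['contact_force'],o['moment'],o['grip_width'],o['gripper_force'])
E
```

```text
6.75 [ 0.40728871 -0.28385708  0.33158026] [-0.29480429  0.42145941  0.98738633  2.09183865 -0.46641331  0.86344762
 -1.1082577 ] [-1.41816747  0.73421247 10.21244854] [0.3027695  0.24255496 0.066536  ] 0.016791410467121057 64.72261548042297
```

>>> {"name": "carry_out", "arguments": {"moves": [[0,0,0.0005,0,0.005],[0,0,0.0005,-0.04,0.005],[0,0,0.0005,-0.09,0.005],[0,0,0.0005,-0.14,0.005],[0,0,0.0005,-0.19,0.005],[0,0,0.0005,-0.24,0.005],[0,0,0.0005,-0.29,0.005],[0,0,0.0005,-0.3,0.005]]}}

```text
clock: 7.55
tcp_pos: [0.4076, -0.2839, 0.3314]
orientation: [-3.125, 0.316, -0.003]
contact_force: [-0.0, 0.8, 11.0]
grip_width: 0.0164
gripper_force: 65.0
```

```bash
python3 - <<'E'
from h import *
o=r.get_obs()
print(o['clock'],o['tcp_pos'],o['joints'],o['contact_force'],o['moment'],o['grip_width'],o['gripper_force']);move(o['tcp_pos'])
E
```

```text
7.55 [ 0.40755982 -0.28391258  0.33138476] [-0.23922671  0.3879241   0.90303122  2.08940551 -0.40930946  0.84593906
 -0.86691316] [-0.03136432  0.7642842  10.98737134] [ 0.32129456 -0.0265976  -0.04612543] 0.016444544684785276 64.95914340019226
dtool [0. 0. 0.] tool y az -101.55859604396045 x az -11.558625352814188 tilt [ 0.0016 -0.     -1.    ]
```

>>> {"name": "carry_out", "arguments": {"moves": [[0,0,0,-0.05,0.005],[0,0,0,-0.11,0.005],[0,0,0,-0.17,0.005],[0,0,0,-0.23,0.005],[0,0,0,-0.29,0.005],[0,0,0,-0.35,0.005],[0,0,0,-0.41,0.005],[0,0,0,-0.43,0.005]]}}

```text
clock: 8.35
tcp_pos: [0.4078, -0.2838, 0.3315]
orientation: [3.121, 0.359, 0.003]
contact_force: [-0.6, 1.0, 9.6]
grip_width: 0.0166
gripper_force: 65.0
```

>>> {"name": "carry_out", "arguments": {"moves": [[0,0,0,-0.05,0.005],[0,0,0,-0.11,0.005],[0,0,0,-0.17,0.005],[0,0,0,-0.23,0.005],[0,0,0,-0.29,0.005],[0,0,0,-0.35,0.005],[0,0,0,-0.41,0.005],[0,0,0,-0.44,0.005]]}}

```text
clock: 9.15
tcp_pos: [0.4078, -0.2837, 0.3315]
orientation: [2.967, 1.031, 0.003]
contact_force: [0.6, 1.4, 11.0]
grip_width: 0.0167
gripper_force: 64.9
```

```bash
python3 - <<'E'
from h import *
o=r.get_obs();w=r.grab_frame('wrist')
print(o['clock'],o['tcp_pos'],o['joints'],o['contact_force'],o['moment'],o['grip_width'],o['gripper_force']);move(o['tcp_pos'])
a=w[120:400,100:460,::-1];cv2.imwrite('pics/w3.png',cv2.resize(a,(720,560)))
E
```

```text
9.15 [ 0.40782804 -0.28373589  0.33150349] [-0.07352914  0.32534433  0.67497582  2.08114937 -0.27811761  0.8206287
 -0.13452889] [ 0.60015083  1.40993673 11.00137229] [ 0.37953176 -0.14107335 -0.05611854] 0.016746609826845872 64.94665861129761
dtool [0. 0. 0.] tool y az -51.61675634899579 x az 38.38336629260655 tilt [ 0.0021  0.     -1.    ]
```

View pics/w3.png

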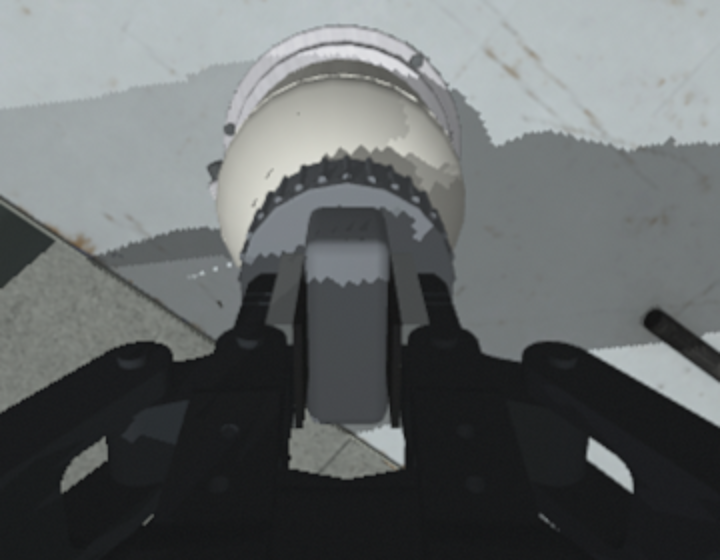

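The cap has turned about 67° with the hand and the bar is still square in the pads. I'll lift slowly at first.

>>> {"name": "carry_out", "arguments": {"moves": [[0,0,-0.002,0,0.005],[0,0,-0.004,0,0.005],[0,0,-0.006,0,0.005],[0,0,-0.008,0,0.005],[0,0,-0.01,0,0.005],[0,0,-0.012,0,0.005],[0,0,-0.013,0,0.005],[0,0,-0.013,0,0.005]]}}

```text
clock: 10.0
tcp_pos: [0.407, -0.2836, 0.3436]
orientation: [-2.968, -1.028, 0.0]
contact_force: [-0.1, 0.1, -0.1]
grip_width: 0.0166
gripper_force: 63.6
```

>>> {"name": "carry_out", "arguments": {"moves": [[0,0,-0.005,0,0.005],[0,0,-0.012,0,0.005],[0,0,-0.02,0,0.005],[0,0,-0.028,0,0.005],[0,0,-0.036,0,0.005],[0,0,-0.042,0,0.005],[0,0,-0.046,0,0.005],[0,0,-0.048,0,0.005]]}}

```text
clock: 10.8
tcp_pos: [0.4071, -0.2837, 0.3921]
orientation: [2.968, 1.028, 0.001]
contact_force: [-0.0, 0.2, -0.1]
grip_width: 0.0167
gripper_force: 63.6
```

>>> {"name": "carry_out", "arguments": {"moves": [[0,0,-0.006,0,0.005],[0,0,-0.013,0,0.005],[0,0,-0.02,0,0.005],[0,0,-0.025,0,0.005],[0,0,-0.027,0,0.005],[0,0,-0.027,0,0.005],[0,0,-0.027,0,0.005],[0,0,-0.027,0,0.005]]}}

```text
clock: 11.6
tcp_pos: [0.407, -0.2836, 0.4184]
orientation: [-2.968, -1.028, 0.001]
contact_force: [0.0, 0.8, -0.0]
grip_width: 0.0164
gripper_force: 63.6
```

>>> {"name": "carry_out", "arguments": {"moves": [[0,0,0,0,0.005],[0,0,0,0,0.005],[0,0,0,0,0.005],[0,0,0,0,0.005],[0,0,0,0,0.005],[0,0,0,0,0.005],[0,0,0,0,0.005],[0,0,0,0,0.005]]}}

```text
clock: 12.4
tcp_pos: [0.4071, -0.2837, 0.4187]
orientation: [-2.969, -1.028, 0.0]
contact_force: [-0.0, 0.6, -0.4]
grip_width: 0.0167
gripper_force: 63.6
```

```bash
python3 - <<'E'
from h import *
o=r.get_obs()
print(o['clock'],o['tcp_pos'],o['qvel'],o['contact_force'],o['grip_width'],o['gripper_force']);move(o['tcp_pos'])
s=r.grab_frame('scene')[170:310,230:390,::-1]
cv2.imwrite('pics/s1.png',cv2.resize(s,(640,560),interpolation=cv2.INTER_CUBIC))
E
```

```text
12.4 [ 0.40711564 -0.28368263  0.41868464] [-0.00060656 -0.000421   -0.00027109  0.00045172 -0.00033392 -0.00166883
 -0.00073144] [-0.02333065  0.62363477 -0.35348657] 0.016669574807412265 63.55474233627319
dtool [0. 0. 0.] tool y az -51.79794795812358 x az 38.2020520854916 tilt [-0. -0. -1.]
```

View pics/s1.png

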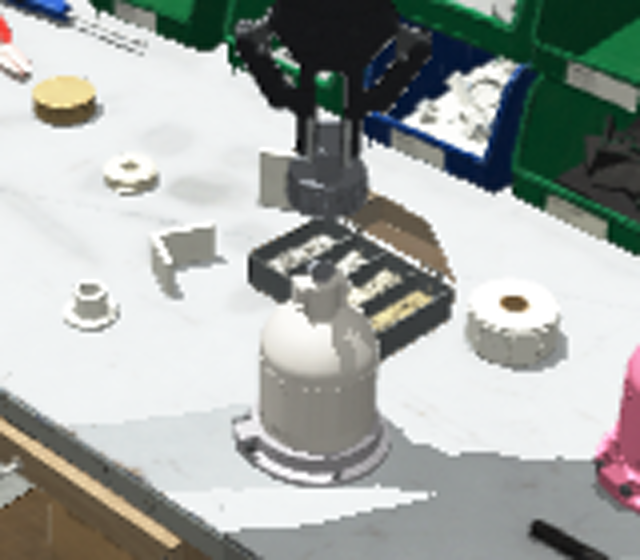

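The picture shows the neck open (crop 320,280) and the cap held upright above it (crop 325,180). The arm is still, so I'm handing in.

```bash
python3 -c "
from bench import r
print(r.hand_in())"
```

```text
the job is handed in; nothing more can be done
None
```

The solvent bottle is open: I pressed its cap about 6 mm with about 11 N, turned it about 67° anticlockwise and lifted it 8 cm; it is held still and upright over the neck, and the job is handed in at about 12.5 s.

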